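# Clamp a drill guide on a foam-bone plate

### The job

Lay the plain foam plate on the bed of the bench clamp between its jaws, longer side across the bar, and stack the metal guide plate with the four holes squarely on top of it. Then pump the clamp's trigger towards its handle between your fingers, with long squeezes and letting it spring back between them, until the sprung pad has pushed the pile up against the fixed jaw and is itself pressed about half way into the sliding jaw, never nearly all the way, which would crush the foam. Finish while holding: keep the trigger and handle squeezed between your fingers with the pile clamped, and do not disturb the loose things around.

Things in the scene. Friction and masses are not known exactly. Their poses are not given: they have to be found in the camera images.
- clamp: Low steel bar clamp bolted to the table, roughly across the robot's view; bar (the bed) 44 mm wide, top 10 mm above the table. Origin on the table under the bar; +x is the way the jaw closes, z up, all parts centred on y = 0. Along x: trigger -140 to -128 mm (released), handle -101 to -87, fixed jaw 100 to 118 (face at 100, 62 mm wide, top 46 mm up).
- bed (a point): Point on the top of the bar, 10 mm above the table, where the centre of the plates' underside lies when they are flush with the fixed jaw (23 mm before the fixed jaw's face); frame parallel to the clamp's.
- handle: Fixed black upright post of the clamp, 14 mm thick along the clamp's x, 34 mm wide, free to grip from 45 to 90 mm above the table. This body's origin and axes coincide with those of the clamp.
- handle_face (a point): Centre of the handle's face that looks to the sliding jaw, at gripping height, 65 mm above the table. One finger goes here, the gap to the sliding jaw is at least 32 mm.
- trigger_face (a point): Centre of the outer face of the trigger, 65 mm above the table, moving with it; the other finger goes here. The trigger is a grey upright post 12 mm thick along the clamp's x, 34 mm wide, 30 to 90 mm above the table. Trigger and handle measure 53 mm over both when released, 29 mm when squeezed home.
- trigger (a joint): Travel of the trigger towards the handle, 0 released to 0.024 m home. Sprung back with 3 to 5 N. Going in, its pawl catches a tooth (8 mm pitch) of the jaw's bar after up to 8 mm idle travel and carries the sliding jaw along one to one; going back it clicks over the teeth and the jaw stays.
- jaw (a joint): Advance of the sliding jaw along the clamp's +x, 0 to 0.085 m; starts between 0 and 0.024. Block at clamp x -55 to -31 mm when 0; 50 mm wide, top 46 mm up; its toothed bar (top 24 mm up) runs back under handle and trigger. Friction 4 N: it stays where left (gives back only while the pad presses harder than that with the trigger let go).
- pad (a joint): How far the sprung pad is pushed into the sliding jaw: 0 free, 0.018 m stopped. Spring 1 N per mm. 0.004 to 0.012 is a good clamping; over 0.015 crushes the foam.
- pad_face (a point): Centre of the pad's front face, 26 mm above the table, at clamp x -5 mm when jaw and pad are 0; the pad is 50 mm wide and 28 mm high (12 to 40 mm above the table).
- foam_plate: Loose plain cream foam-bone plate, 46 (its x) x 60 (its y) x 20 (z) mm, 80 g; origin at the centre of its underside. Goes below, its 46 mm side along the clamp's x, so that 8 mm stick out over each side of the bar.
- guide_plate: Loose bare metal drill guide plate with four through holes, 46 (its x) x 60 (its y) x 10 (z) mm, 100 g; origin at the centre of its underside. Goes on top of the foam plate, edges in line.
- specimen_jar: Small screw-top jar standing among the plates, 40 mm across, 52 mm high, loose: leave alone. Origin under its centre.
- gauze_pack: Flat swab packet lying at the right of the clamp, 62 x 75 x 11 mm, loose: leave alone. Origin under its centre.

How it is judged:
On the way, in this order (a step that is already met when the one before it is completed fails the run):
1. the guide plate lies square on the foam plate on the clamp bed, let go (horizontal distance between guide_plate and foam_plate below 0.006 m and angle between the x axis of guide_plate and the x axis of foam_plate, either way round below 0.1 rad and z of guide_plate in the frame of foam_plate between 0.0175 and 0.0225 m and z of foam_plate in the frame of bed between -0.0025 and 0.0025 m and horizontal distance between foam_plate and bed below 0.025 m and contact force between the fingers and guide_plate below 0.1 N and contact force between the fingers and foam_plate below 0.1 N), for 0.2 s.
2. the trigger is squeezed in (value of joint trigger above 0.012 m), for 0.02 s.
3. the trigger has been let back (value of joint trigger below 0.006 m), for 0.02 s.
At the end, for the whole second after the job is handed in: Fingers press trigger (>1.5 N) and handle (>1 N), trigger in >2 mm; pad pressed in 4 to 13.5 mm; foam plate flat on the bed, within 3 mm of the fixed jaw, 8 mm of the bar's middle, 0.06 rad of square; guide plate on it within 6 mm and 0.08 rad (contact force between the fingers and trigger above 1.5 N and contact force between the fingers and handle above 1 N and value of joint trigger above 0.002 m and value of joint pad between 0.004 and 0.0135 m and x of foam_plate in the frame of bed between -0.003 and 0.003 m and y of foam_plate in the frame of bed between -0.008 and 0.008 m and z of foam_plate in the frame of bed between -0.0025 and 0.0025 m and angle between the x axis of foam_plate and the x axis of clamp, either way round below 0.06 rad and horizontal distance between guide_plate and foam_plate below 0.006 m and angle between the x axis of guide_plate and the x axis of foam_plate, either way round below 0.08 rad and z of guide_plate in the frame of foam_plate between 0.0175 and 0.0225 m); the arm keeps its last pose, push and grip.
It fails at once if the foam is crushed: pad pressed in more than 15 mm (value of joint pad above 0.015 m).
It fails at once if the jar is disturbed (distance of specimen_jar from where it was at the start of the episode above 0.02 m).
It fails at once if the swab packet is disturbed (distance of gauze_pack from where it was at the start of the episode above 0.02 m).
It also fails if it takes over 72 s, if anything falls off the work surface, if the arm or the gripper's body presses on something with over 40 N, if the wrist force passes 120 N, or if a joint passes its speed limit or range.

### The arm

A 6-joint arm with a two-finger parallel gripper is mounted at the origin on a cart in front of the work surface, level with it; the furniture and walls round the work are solid. World frame = base frame: x ahead of the robot, y to its left, z up, the work surface at z = 0. Lengths are in m, angles in rad, forces in N, time in s.
With the tool pointing down it reaches from about 0.325 to 0.85 m from the base axis. Payload 15.5 kg.
Tool frame: the origin (TCP) lies at the very end of the fingers, on their centre line; the grasp point (between the pads) lies 19 mm behind it; z points along the fingers, y is the line along which they close (so a half turn about z gives the same grasp; the last joint's range is limited). The gripper opens to 91 mm and grips with 3 to 60 N. Pads are 32 mm wide; open, the fingers measure 118 mm over their backs; the gripper's body (76 mm by 178 mm) begins 60 mm behind the grasp point.
Start: joints at [-1.435, 0.494, 1.345, -0, 1.302, -0.096], TCP at [0.143, -0.608, 0.214] pointing down, gripper open.
Joint ranges: [-2.91, 2.91], [-0.82, 2.16], [0.22, 2.67], [-1.22, 4.37], [0.12, 2.79], [-3.08, 3.08]. Speed limits (rad/s): [1.89, 1.89, 2.57, 3.01, 3.01, 3.01].

### API

Orientations are given as a unit quaternion [x, y, z, w].
In Python, from station import manip, eyes, close_job gives the robot as it stands (manip), with the cameras (eyes) and the job as plain functions.
- The arm moves only by the shell command python3 steer.py [FORCE], which reads ROWS from standard input. ROWS is a JSON list of rows, 1 to 5 of them, each written [opening, [dx, dy, dz], [rx, ry, rz]]: the opening from 0.0 (shut) to 1.0 (fully open), then dx, dy, dz in shares of 0.25 m (1.0 is 0.25 m), then a rotation vector rx, ry, rz in normalised numbers (1 is pi rad); each row shifts and turns the commanded pose from where the row before left it, along the tool's axes as they then stand; what a row does not reach is not made up. A row lasts 1/12 s, in which the tool goes at most 0.0417 m and 0.125 rad, less where a joint would pass 70% of its speed; a pose out of reach is approached as far as the arm can. The fingers move at their own pace and stop on an object; FORCE is the grip in N (left out, the last holds). Time passes only in rows, so rows that do not move let the fingers close. It prints the time, the measured TCP pose, the force, the opening and the grip force at its end. Shift and turn numbers lie between -1 and 1, and a call with a number outside is refused. Input that does not fit is refused with a message, and nothing moves.
- manip.observe(): the state, without advancing time (a new reading comes with each control period).
- eyes.get_image(name): name is "scene" or "top" or "wrist"; returns the picture (420x560x3 uint8, red, green, blue); there is no depth.
- eyes.camera_model(name): a dict with "fovy" (degrees; the focal length in pixels is half the picture's height over the tangent of half this angle, whatever the lens; pixels are square), "cx", "cy" (the principal point, pixels), "extrinsics" (4x4, takes a point from world to camera coordinates). Camera axes: x right, y down, z forward; pixel columns grow to the right and rows downward; lengths in m; the calibration is good to about 2 mm. A picture is of the moment at which its call begins: read the wrist's pose just before it. camera_model takes no time and is no camera call; for the wrist camera it gives the pose at the moment of the call.
- close_job(): hands the job in; it is judged then, once.
The state is a dict: "time": time; "joint_pos": joint angles; "joint_vel": joint speeds; "joint_efforts": joint torques, N m; "position": TCP position; "eef_rot": TCP orientation; "contact_force": force on the tool from outside, world axes, zero at the start; "wrist_torque": the same for the moment, N m; "finger_gap": opening from 0.0 (shut) to 1.0 (fully open); "grasp_force": force on a finger pad.
Only numpy, scipy, OpenCV 4.12 (cv2) and the standard library are available. Lean on these libraries where they do the work, as an engineer would, in place of code of your own. Each camera call takes 0.05 s, during which the arm holds its last target. There are 200 camera calls.

## Working session

There is one attempt and no reset: what is moved stays moved. The work goes in short steps, Python scripts to look and compute and a shell command to move; the robot and the scene stay as the last step left them, time stands still between calls to the robot, and variables do not carry over. Pictures are saved under pics/ and viewed, at most 10 in all, crops included, and the job is handed in when it is done.

```bash
ls; mkdir -p pics; python3 - <<'E'
from station import manip, eyes, close_job
import cv2
for n in("top","scene"):
    cv2.imwrite(f"pics/{n}0.png",cv2.resize(eyes.get_image(n)[:,:,::-1],(800,600),interpolation=cv2.INTER_CUBIC))
    print(n,eyes.camera_model(n))
print(manip.observe())
E
```

```text
pics
station.py
steer.py
top {'fovy': 56.2234241700438, 'cx': 283.45960854956974, 'cy': 210.88689530647196, 'extrinsics': array([[-0.02314416, -0.99922312,  0.03189848, -0.16786457],
       [-0.98483523,  0.01730007, -0.17262756,  0.5423608 ],
       [ 0.1719416 , -0.03541007, -0.98447052,  0.85883594],
       [ 0.        ,  0.        ,  0.        ,  1.        ]])}
scene {'fovy': 45.57194097280705, 'cx': 286.22049045428946, 'cy': 209.93059897963388, 'extrinsics': array([[-0.81728876, -0.57591892, -0.01888077,  0.36285619],
       [-0.25545071,  0.39149232, -0.88401284,  0.26576253],
       [ 0.51651139, -0.71767065, -0.46708117,  0.73819596],
       [ 0.        ,  0.        ,  0.        ,  1.        ]])}
{'time': 0.1, 'joint_pos': array([-1.43548019e+00,  4.94107791e-01,  1.34605188e+00, -1.76102118e-05,
        1.30248959e+00, -9.55178109e-02]), 'joint_vel': array([-0.0006208 , -0.00051795, -0.00167368,  0.00157947,  0.00101837,
       -0.00162156]), 'joint_efforts': array([ 1.33185691e-03, -8.80236483e+01, -3.82548881e+01,  7.05674943e-02,
        4.81708045e-02,  5.19688399e-06]), 'position': array([ 0.14293512, -0.60809736,  0.21341199]), 'eef_rot': array([ 9.93346444e-01,  1.15163205e-01, -1.89993058e-05, -5.28032386e-04]), 'contact_force': array([0.42515831, 0.42787445, 0.06481165]), 'wrist_torque': array([-0.05385888, -0.01108721, -0.02384755]), 'grasp_force': 0.0, 'finger_gap': 0.9998255095763804}
```

View pics/top0.png

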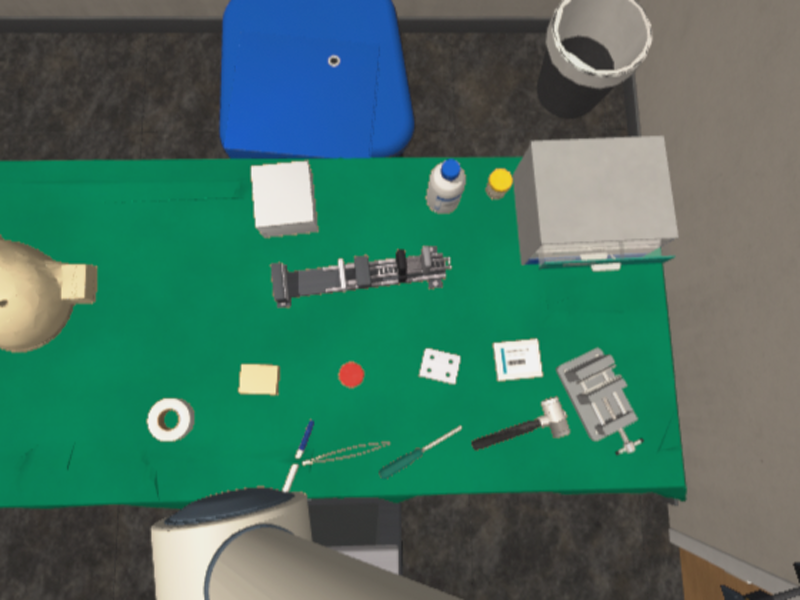

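View pics/scene0.png

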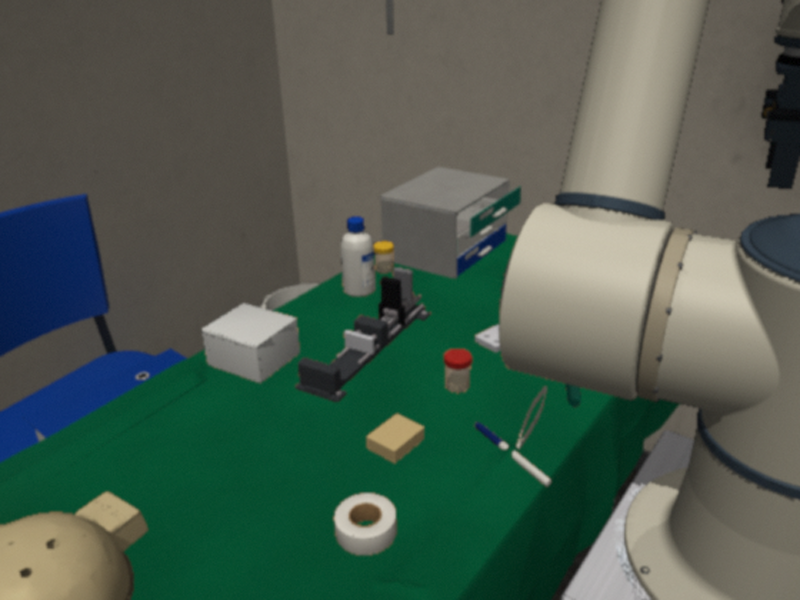

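The top view shows the clamp from (280,285) (fixed jaw) to (440,265) (trigger). The foam plate is at (259,379), the jar at (351,375), the guide plate at (440,366) and the gauze at (518,360). I'll enlarge it to read the corners.

```bash
python3 - <<'E'
from station import manip, eyes, close_job
import cv2
im=eyes.get_image("top")[:,:,::-1]
cv2.imwrite("pics/raw_top.png",im)
a=cv2.resize(im[165:285,160:325],None,fx=4.8,fy=4.8,interpolation=cv2.INTER_CUBIC)
print(a.shape)
cv2.imwrite("pics/topc.png",a)
E
```

```text
(576, 792, 3)
```

View pics/topc.png

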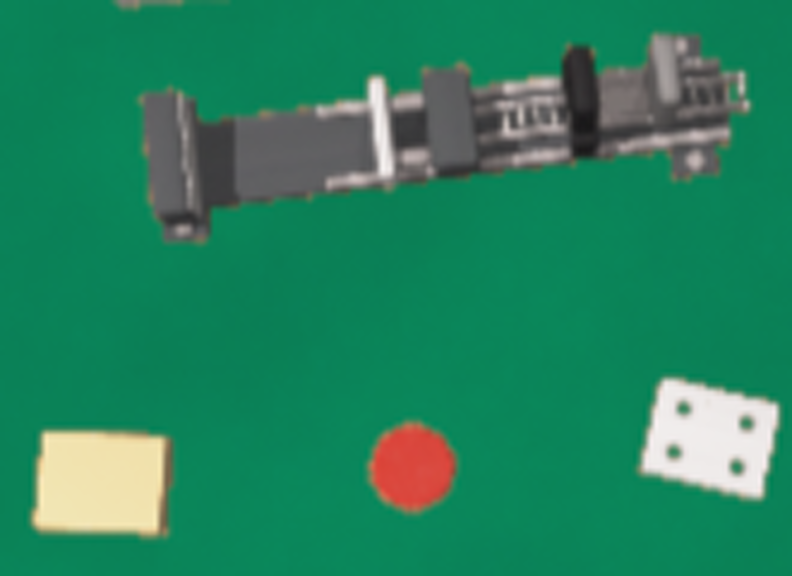

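The crop shows the foam's top corners at (41,431), (167,437), (160,533) and (35,528). The guide's are at (662,378), (778,404), (763,498) and (641,472). The sliding jaw's top runs (425,68)–(474,172), the handle's top (565,48)–(592,155), and the fixed jaw's top starts at (140,94).

```bash
cat > h.py <<'E'
from station import manip, eyes, close_job
import numpy as np
def ray(u,v,z,m):
    f=210/np.tan(np.radians(m["fovy"])/2); E=m["extrinsics"]; R=E[:3,:3]; c=-R.T@E[:3,3]
    d=R.T@np.array([(u-m["cx"])/f,(v-m["cy"])/f,1]); return c+d*(z-c[2])/d[2]
def proj(P,m):
    f=210/np.tan(np.radians(m["fovy"])/2); E=m["extrinsics"]; q=E[:3,:3]@P+E[:3,3]
    return f*q[0]/q[2]+m["cx"],f*q[1]/q[2]+m["cy"]
E
python3 - <<'E'
from h import *
m=eyes.camera_model("top")
np.set_printoptions(precision=4,suppress=True)
def P(z,*pts):
    r=np.array([ray((x+.5)/4.8-.5+160,(y+.5)/4.8-.5+165,z,m) for x,y in pts]);return r[:,:2]
def S(n,r):
    print(n,"c",r.mean(0),"sides",np.linalg.norm(np.roll(r,-1,0)-r,axis=1), "ang",[round(float(np.arctan2(*(d[::-1]))),3) for d in np.roll(r,-1,0)-r])
S("foam",P(.02,(41,431),(167,437),(160,533),(35,528)))
S("guide",P(.01,(662,378),(778,404),(763,498),(641,472)))
S("jaw",P(.046,(425,68),(465,66),(474,172),(432,176)))
S("fixed",P(.046,(140,94),(182,94),(196,213),(152,219)))
S("bar",P(.01,(200,123),(370,100),(330,190),(205,205)))
print("handle top",P(.09,(578,48),(592,105),(565,48),(592,48),(572,108),(597,108)))
print("trigger top",P(.09,(652,37),(674,35),(657,101),(678,100)))
print("pad top",P(.04,(370,78),(392,178)))
print("jar",P(.052,(413,467)),"cam",ray(280,210,.5,m))
E
```

```text
foam c [0.4211 0.061 ] sides [0.0607 0.0459 0.0597 0.0463] ang [-1.64, 3.085, 1.508, -0.035]
guide c [ 0.4366 -0.2354] sides [0.059  0.0469 0.0613 0.0475] ang [-1.812, 2.943, 1.341, -0.249]
jaw c [ 0.5911 -0.1093] sides [0.0196 0.0531 0.0204 0.054 ] ang [-1.534, -3.071, 1.651, 0.055]
fixed c [0.5762 0.0266] sides [0.0203 0.0594 0.0211 0.0622] ang [-1.586, -3.014, 1.693, 0.11]
bar c [ 0.5833 -0.0209] sides [0.0861 0.0503 0.0626 0.0422] ang [-1.447, 2.73, 1.676, 0.072]
handle top [[ 0.6146 -0.1716]
 [ 0.5871 -0.1776]
 [ 0.6147 -0.1656]
 [ 0.6145 -0.1782]
 [ 0.5859 -0.1682]
 [ 0.5857 -0.1798]]
trigger top [[ 0.6194 -0.2064]
 [ 0.6202 -0.2168]
 [ 0.5886 -0.2079]
 [ 0.5889 -0.2177]]
pad top [[ 0.6144 -0.0705]
 [ 0.5641 -0.081 ]]
jar [[ 0.4236 -0.0911]] cam [ 0.4613 -0.1587  0.5   ]
```

The rows are not in the units I measure in: shifts go in shares of 0.25 m and turns go in shares of pi rad. I convert before sending: 0.1 rad is 0.0318.

```bash
cat > go.py <<'E'
import sys
from h import *
from scipy.spatial.transform import Rotation as Rn
# target x y z yaw(angle of tool y): turn in tool axes first, then shift in the turned tool axes
x,y,z,a=map(float,sys.argv[1:5]); o=manip.observe()
R=Rn.from_quat(o["eef_rot"]); yv=np.array([np.cos(a),np.sin(a),0]); zt=np.array([0,0,-1.])
T=Rn.from_matrix(np.c_[np.cross(yv,zt),yv,zt])
d=T.inv().apply(np.array([x,y,z])-o["position"])
print("t",round(float(o["time"]),2),"pos",o["position"].round(4),"turn",(R.inv()*T).as_rotvec().round(4),"then shift",d.round(4),"dist",round(float(np.linalg.norm(d)),3),"gap",round(float(o["finger_gap"]),3),"F",round(float(o["grasp_force"]),1))
E
echo '[[1, [0, 0, 0], [0, 0, 0.0318]], [1, [0, 0, 0], [0, 0, 0.0318]], [1, [0, 0, 0], [0, 0, 0.0318]]]' | python3 steer.py; python3 go.py .45 -.3 .214 -1.63;
```

```text
time: 0.4
position: [0.1429, -0.6083, 0.2136]
eef_rot: [0.999, -0.037, -0.0, -0.0]
contact_force: [-0.8, -0.2, -0.6]
finger_gap: 0.996
grasp_force: 0.0
t 0.4 pos [ 0.1429 -0.6083  0.2136] turn [-0.0006  0.0001 -0.0149] then shift [ 0.2883 -0.3259 -0.0004] dist 0.435 gap 0.996 F 0.0
```

To row units: -0.027 m is -0.108, 0.024 m is 0.096.

```bash
echo '[[1, [0.096, -0.108, 0], [0, 0, 0]], [1, [0.096, -0.108, 0], [0, 0, 0]], [1, [0.096, -0.108, 0], [0, 0, 0]], [1, [0.096, -0.108, 0], [0, 0, 0]], [1, [0.096, -0.108, 0], [0, 0, 0]]]' | python3 steer.py>/dev/null
echo '[[1, [0.096, -0.108, 0], [0, 0, 0]], [1, [0.096, -0.108, 0], [0, 0, 0]], [1, [0.096, -0.108, 0], [0, 0, 0]], [1, [0.096, -0.108, 0], [0, 0, 0]], [1, [0.096, -0.108, 0], [0, 0, 0]]]' | python3 steer.py>/dev/null
echo '[[1, [0.096, -0.108, 0], [0, 0, 0]], [1, [0.096, -0.108, 0], [0, 0, 0]], [1, [0, 0, 0], [0, 0, 0]]]' | python3 steer.py
python3 go.py .421 .061 .15 -1.63
```

```text
time: 1.48
position: [0.4561, -0.301, 0.2138]
eef_rot: [0.999, -0.033, 0.0, -0.001]
contact_force: [-0.7, 0.9, -0.3]
finger_gap: 0.998
grasp_force: 0.0
t 1.48 pos [ 0.4561 -0.301   0.2138] turn [-0.0013 -0.0009 -0.0063] then shift [-0.0564 -0.3593  0.0638] dist 0.369 gap 0.998 F 0.0
```

To row units: -0.036 m is -0.144, -0.0056 m is -0.0224.

```bash
echo '[[1, [-0.0224, -0.144, 0], [0, 0, 0]], [1, [-0.0224, -0.144, 0], [0, 0, 0]], [1, [-0.0224, -0.144, 0], [0, 0, 0]], [1, [-0.0224, -0.144, 0], [0, 0, 0]], [1, [-0.0224, -0.144, 0], [0, 0, 0]]]' | python3 steer.py>/dev/null
echo '[[1, [-0.0224, -0.144, 0.04], [0, 0, 0]], [1, [-0.0224, -0.144, 0.04], [0, 0, 0]], [1, [-0.0224, -0.144, 0.04], [0, 0, 0]], [1, [-0.0224, -0.144, 0.04], [0, 0, 0]], [1, [-0.0224, -0.144, 0.04], [0, 0, 0]]]' | python3 steer.py>/dev/null
echo '[[1, [0, 0, 0.04], [0, 0, 0]], [1, [0, 0, 0], [0, 0, 0]], [1, [0, 0, 0], [0, 0, 0]]]' | python3 steer.py
python3 go.py .421 .061 .004 -1.63
python3 - <<'E'
from h import *
import cv2
m=eyes.camera_model("wrist"); im=eyes.get_image("wrist")
np.savez("w1.npz",im=im,**m)
cv2.imwrite("pics/w1.png",im[:,:,::-1])
E
```

```text
time: 2.57
position: [0.4215, 0.0579, 0.1538]
eef_rot: [0.999, -0.034, -0.001, 0.0]
contact_force: [-0.7, 1.2, 0.3]
finger_gap: 0.999
grasp_force: 0.0
t 2.57 pos [0.4215 0.0579 0.1538] turn [ 0.0002  0.001  -0.009 ] then shift [-0.0007 -0.0031  0.1498] dist 0.15 gap 0.999 F 0.0
```

View pics/w1.png

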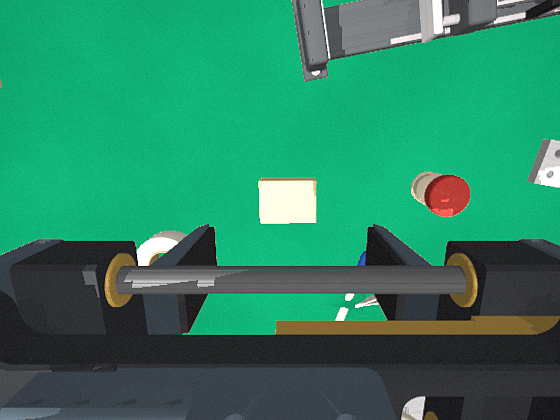

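The wrist view shows the foam at about (259–316, 181–224), the jar at (443,195) and the fixed jaw at (312,40). I'll check the foam's pose from it.

```bash
python3 - <<'E'
from h import *
import cv2
d=np.load("w1.npz"); im=d["im"]; m={k:d[k] for k in("fovy","cx","cy","extrinsics")}
c=im[160:240,240:340].astype(int); print(c[40,[25,50,70]],c[18:24,50].tolist())
mask=((c.min(2)>215)).astype(np.uint8)
n=max(cv2.findContours(mask,0,2)[0],key=cv2.contourArea)
r=cv2.minAreaRect(n); print(r)
p=cv2.boxPoints(r)+[240,160]; print(p)
w=np.array([ray(u,v,.02,m)[:2] for u,v in p]);e=np.roll(w,-1,0)-w
print(w.mean(0),np.linalg.norm(e,axis=1),np.arctan2(e[:,1],e[:,0]))
E
```

```text
[[255 254 233]
 [255 254 231]
 [255 254 228]] [[172, 130, 97], [137, 120, 91], [201, 172, 121], [255, 255, 221], [255, 255, 238], [255, 254, 231]]
((47.0, 41.5), (41.0, 56.0), 90.0)
[[259. 181.]
 [315. 181.]
 [315. 222.]
 [259. 222.]]
[0.42046615 0.06247154] [0.05752211 0.04403786 0.05960817 0.04404219] [-1.63838237  3.09465991  1.50317681 -0.09430442]
```

To row units: 0.036 m is 0.144, 0.03 m is 0.12.

```bash
echo '[[1, [0, -0.0132, 0.144], [0, 0, 0]], [1, [0, 0, 0.144], [0, 0, 0]], [1, [0, 0, 0.144], [0, 0, 0]], [1, [0, 0, 0.12], [0, 0, 0]], [1, [0, 0, 0.048], [0, 0, 0]]]' | python3 steer.py 15 >/dev/null
echo '[[1, [0, 0, 0], [0, 0, 0]], [0.5, [0, 0, 0], [0, 0, 0]], [0.3, [0, 0, 0], [0, 0, 0]], [0.3, [0, 0, 0], [0, 0, 0]], [0.3, [0, 0, 0], [0, 0, 0]]]' | python3 steer.py 15
echo '[[0.3, [0, 0, 0], [0, 0, 0]], [0.3, [0, 0, 0], [0, 0, 0]], [0.3, [0, 0, 0], [0, 0, 0]]]' | python3 steer.py
```

```text
time: 3.45
position: [0.4228, 0.061, 0.005]
eef_rot: [0.999, -0.035, 0.001, -0.0]
contact_force: [-0.6, -1.1, -0.4]
finger_gap: 0.741
grasp_force: 0.0
time: 3.7
position: [0.4225, 0.0611, 0.0047]
eef_rot: [0.999, -0.035, 0.001, 0.0]
contact_force: [-1.3, -1.9, 15.1]
finger_gap: 0.66
grasp_force: 15.0
```

To row units: -0.035 m is -0.14, -0.02 m is -0.08, -0.08 rad is -0.0255.

```bash
echo '[[0.3, [0, 0, -0.08], [0, 0, 0]], [0.3, [0, 0, -0.14], [0, 0, 0]], [0.3, [0, 0, -0.14], [0, 0, 0]], [0.3, [0, 0, -0.14], [0, 0, -0.0255]], [0.3, [0, 0, 0], [0, 0, -0.0382]]]' | python3 steer.py>/dev/null
echo '[[0.3, [0, 0, 0], [0, 0, -0.0382]], [0.3, [0, 0, 0], [0, 0, -0.0382]], [0.3, [0, 0, 0], [0, 0, -0.0382]], [0.3, [0, 0, 0], [0, 0, -0.0382]], [0.3, [0, 0, 0], [0, 0, -0.0382]]]' | python3 steer.py>/dev/null
echo '[[0.3, [0, 0, 0], [0, 0, -0.0382]], [0.3, [0, 0, 0], [0, 0, -0.0382]], [0.3, [0, 0, 0], [0, 0, -0.0382]], [0.3, [0, 0, 0], [0, 0, -0.0382]], [0.3, [0, 0, 0], [0, 0, -0.0382]]]' | python3 steer.py>/dev/null
echo '[[0.3, [0, 0, 0], [0, 0, -0.0382]], [0.3, [0, 0, 0], [0, 0, -0.0382]], [0.3, [0, 0, 0], [0, 0, -0.035]], [0.3, [0, 0, 0], [0, 0, 0]], [0.3, [0, 0, 0], [0, 0, 0]]]' | python3 steer.py
python3 go.py .5808 -.0085 .13 .114
```

```text
time: 5.37
position: [0.4218, 0.0612, 0.1291]
eef_rot: [0.668, 0.744, 0.0, 0.0]
contact_force: [0.1, -0.2, -1.4]
finger_gap: 0.655
grasp_force: 15.0
t 5.37 pos [0.4218 0.0612 0.1291] turn [ 0.0002 -0.     -0.0075] then shift [-0.0874  0.15   -0.0009] dist 0.174 gap 0.655 F 15.0
```

To row units: 0.03 m is 0.12, -0.0175 m is -0.07, -0.007 rad is -0.0022.

```bash
echo '[[0.3, [-0.07, 0.12, 0], [0, 0, -0.0022]], [0.3, [-0.07, 0.12, 0], [0, 0, 0]], [0.3, [-0.07, 0.12, 0], [0, 0, 0]], [0.3, [-0.07, 0.12, 0], [0, 0, 0]], [0.3, [-0.07, 0.12, 0], [0, 0, 0]]]' | python3 steer.py>/dev/null
echo '[[0.3, [0, 0, 0], [0, 0, 0]], [0.3, [0, 0, 0], [0, 0, 0]]]' | python3 steer.py >/dev/null
python3 go.py .5808 -.0085 .015 .114
python3 - <<'E'
from h import *
import cv2
m=eyes.camera_model("wrist"); im=eyes.get_image("wrist")
np.savez("w2.npz",im=im,**m)
a=cv2.resize(im[:330,80:480],(727,600),interpolation=cv2.INTER_CUBIC)
cv2.imwrite("pics/w2.png",a[:,:,::-1])
E
```

```text
t 5.95 pos [ 0.5821 -0.0092  0.1286] turn [ 0.0003  0.     -0.0019] then shift [ 0.0008 -0.0012  0.1136] dist 0.114 gap 0.66 F 15.0
```

View pics/w2.png

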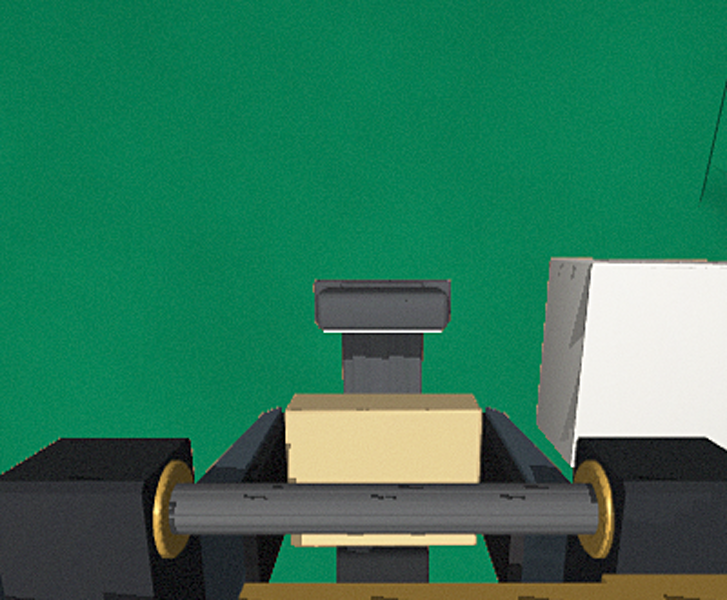

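The foam is held square. The fixed jaw's face edge lies at (318–449, 331), the bar at (343–424) and the foam at (287–480, 407), all centred near column 383.5.

```bash
python3 - <<'E'
from h import *
d=np.load("w2.npz"); m={k:d[k] for k in("fovy","cx","cy","extrinsics")}
r=lambda x,y,z:ray(x/1.8175+80,y/1.8175,z,m).round(4)
print("face edge",r(316,330,.046),r(450,331,.046),"back",r(316,281,.046),r(451,281,.046),"bar",r(343,350,.01),r(423,350,.01))
o=manip.observe()["position"]
print("foam top far corners",r(287,410,o[2]+.016),r(480,410,o[2]+.016),"near",r(290,545,o[2]+.016),r(478,545,o[2]+.016),o)
E
```

```text
face edge [0.5472 0.0171 0.046 ] [0.6099 0.0238 0.046 ] back [0.5454 0.0398 0.046 ] [0.6071 0.0468 0.046 ] bar [0.5589 0.0015 0.01  ] [0.602  0.0064 0.01  ]
foam top far corners [0.551  0.0095 0.1445] [0.6083 0.016  0.1445] near [ 0.555  -0.0356  0.1445] [ 0.6148 -0.0288  0.1445] [ 0.58070915 -0.0085414   0.12854334]
```

To row units: 0.035 m is 0.14, 0.025 m is 0.1.

```bash
echo '[[0.3, [0, 0, 0.14], [0, 0, 0]], [0.3, [0, 0, 0.14], [0, 0, 0]], [0.3, [0, 0, 0.1], [0, 0, 0]], [0.3, [0, 0, 0.048], [0, 0, 0]], [0.3, [0, 0, 0.024], [0, 0, 0]]]' | python3 steer.py >/dev/null
echo '[[0.3, [0, 0, 0], [0, 0, 0]], [0.3, [0, 0, 0], [0, 0, 0]]]' | python3 steer.py
python3 go.py .5808 -.0085 .015 .114
```

```text
time: 6.58
position: [0.5815, -0.0083, 0.017]
eef_rot: [0.665, 0.747, 0.0, 0.0]
contact_force: [0.8, -0.4, 0.2]
finger_gap: 0.657
grasp_force: 15.0
t 6.58 pos [ 0.5815 -0.0083  0.017 ] turn [0.0011 0.0002 0.0026] then shift [-0.0001 -0.0007  0.002 ] dist 0.002 gap 0.657 F 15.0
```

To row units: 0.002 m is 0.008.

```bash
echo '[[0.3, [0, 0, 0.008], [0, 0, 0]], [0.3, [0, 0, 0], [0, 0, 0]], [0.72, [0, 0, 0], [0, 0, 0]], [0.8, [0, 0, 0], [0, 0, 0]], [1, [0, 0, 0], [0, 0, 0]]]' | python3 steer.py
echo '[[1, [0, 0, 0], [0, 0, 0]], [1, [0, 0, -0.12], [0, 0, 0]], [1, [0, 0, -0.16], [0, 0, 0]], [1, [0, 0, -0.16], [0, 0, 0]], [1, [0, 0, -0.06], [0, 0, 0]]]' | python3 steer.py>/dev/null
echo '[[1, [0, 0, 0], [0, 0, -0.0382]], [1, [0, 0, 0], [0, 0, -0.0382]], [1, [0, 0, 0], [0, 0, -0.0382]], [1, [0, 0, 0], [0, 0, -0.0382]], [1, [0, 0, 0], [0, 0, -0.0382]]]' | python3 steer.py>/dev/null
echo '[[1, [0, 0, 0], [0, 0, -0.0382]], [1, [0, 0, 0], [0, 0, -0.0382]], [1, [0, 0, 0], [0, 0, -0.0382]], [1, [0, 0, 0], [0, 0, -0.0382]], [1, [0, 0, 0], [0, 0, -0.0382]]]' | python3 steer.py>/dev/null
echo '[[1, [0, 0, 0], [0, 0, -0.0051]], [1, [0, 0, 0], [0, 0, 0]]]' | python3 steer.py
python3 go.py .4366 -.2354 .14 1.33
```

```text
time: 7.0
position: [0.5813, -0.0085, 0.0143]
eef_rot: [0.665, 0.747, 0.0, 0.0]
contact_force: [0.2, -0.2, -0.4]
finger_gap: 0.836
grasp_force: 0.0
time: 8.42
position: [0.581, -0.0084, 0.1389]
eef_rot: [0.12, 0.993, -0.0, -0.0]
contact_force: [-0.2, 0.1, -0.2]
finger_gap: 1.001
grasp_force: 0.0
t 8.42 pos [ 0.581  -0.0084  0.1389] turn [-0.     -0.0001  0.0008] then shift [ 0.0861 -0.2548 -0.0011] dist 0.269 gap 1.001 F 0.0
```

To row units: -0.034 m is -0.136, 0.0115 m is 0.046.

```bash
echo '[[1, [0.046, -0.136, 0], [0, 0, 0]], [1, [0.046, -0.136, 0], [0, 0, 0]], [1, [0.046, -0.136, 0], [0, 0, 0]], [1, [0.046, -0.136, 0], [0, 0, 0]], [1, [0.046, -0.136, 0], [0, 0, 0]]]' | python3 steer.py>/dev/null
echo '[[1, [0.046, -0.136, 0], [0, 0, 0]], [1, [0.046, -0.136, 0], [0, 0, 0]], [1, [0.022, -0.068, 0], [0, 0, 0]], [1, [0, 0, 0], [0, 0, 0]], [1, [0, 0, 0], [0, 0, 0]]]' | python3 steer.py>/dev/null
python3 go.py .4366 -.2354 .003 1.33
python3 - <<'E'
from h import *
import cv2
m=eyes.camera_model("wrist"); im=eyes.get_image("wrist")
np.savez("w3.npz",im=im,**m)
a=cv2.resize(im[100:330,140:440],(783,600),interpolation=cv2.INTER_CUBIC)
cv2.imwrite("pics/w3.png",a[:,:,::-1])
E
```

```text
t 9.25 pos [ 0.437  -0.2367  0.139 ] turn [ 0.0001  0.0001 -0.0028] then shift [0.0007 0.0012 0.136 ] dist 0.136 gap 0.996 F 0.0
```

View pics/w3.png

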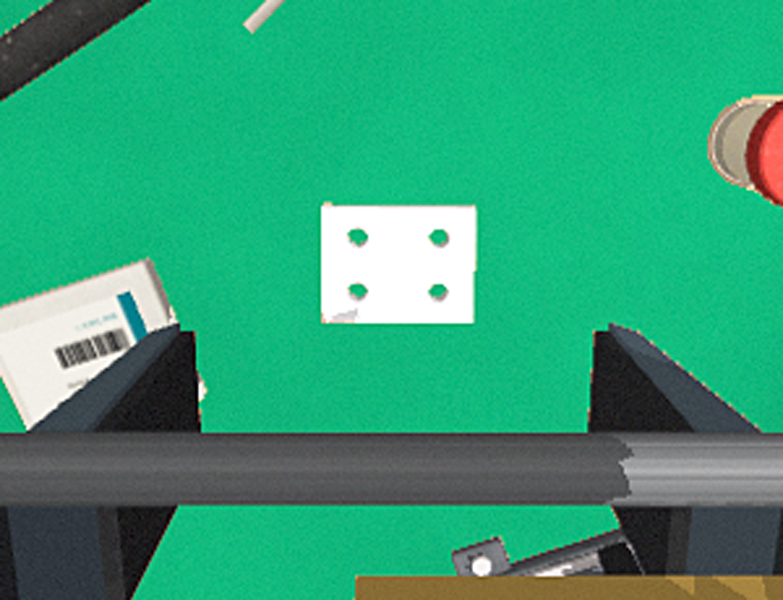

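The guide's corners are at (322,205), (476,206), (474,323) and (321,322), square to the tool. The gauze corner is near (205,390), so I'll check clearance.

```bash
python3 - <<'E'
from h import *
from scipy.spatial.transform import Rotation as Rn
d=np.load("w3.npz"); m={k:d[k] for k in("fovy","cx","cy","extrinsics")}
o=manip.observe();R=Rn.from_quat(o["eef_rot"])
def r(x,y,z):
    p=ray(x/2.61+140,y/2.609+100,z,m); print((x,y),p.round(4),"tool",R.inv().apply(p-o["position"]).round(4)); return p
c=[r(x,y,.01) for x,y in((322,205),(476,206),(474,323),(321,322))]; print(np.mean(c,0))
r(205,390,.0055); r(172,315,.0055)
E
```

```text
(322, 205) [ 0.406  -0.2566  0.01  ] tool [ 0.0255 -0.0275  0.1289]
(476, 206) [ 0.4207 -0.1989  0.01  ] tool [0.025 0.032 0.129]
(474, 323) [ 0.4668 -0.2099  0.01  ] tool [-0.0223  0.0324  0.129 ]
(321, 322) [ 0.4516 -0.2694  0.01  ] tool [-0.0218 -0.0291  0.1289]
[ 0.43629858 -0.23371732  0.01      ]
(205, 390) [ 0.4699 -0.325   0.0055] tool [-0.0528 -0.0786  0.1334]
(172, 315) [ 0.4354 -0.3282  0.0055] tool [-0.0202 -0.09    0.1334]
```

To row units: 0.036 m is 0.144, 0.01 m is 0.04.

```bash
echo '[[1, [0.0064, 0.008, 0.144], [0, 0, 0]], [1, [0, 0, 0.144], [0, 0, 0]], [1, [0, 0, 0.136], [0, 0, 0]], [1, [0, 0, 0.08], [0, 0, 0]], [1, [0, 0, 0.04], [0, 0, 0]]]' | python3 steer.py >/dev/null
echo '[[1, [0, 0, 0], [0, 0, 0]], [0.5, [0, 0, 0], [0, 0, 0]], [0.3, [0, 0, 0], [0, 0, 0]], [0.3, [0, 0, 0], [0, 0, 0]], [0.3, [0, 0, 0], [0, 0, 0]]]' | python3 steer.py 15
echo '[[0.3, [0, 0, 0], [0, 0, 0]], [0.3, [0, 0, 0], [0, 0, 0]], [0.3, [0, 0, 0], [0, 0, 0]]]' | python3 steer.py
```

```text
time: 10.13
position: [0.4368, -0.2337, 0.0035]
eef_rot: [0.119, 0.993, -0.0, 0.001]
contact_force: [-0.0, -0.4, 0.2]
finger_gap: 0.738
grasp_force: 0.0
time: 10.38
position: [0.4367, -0.2338, 0.0033]
eef_rot: [0.119, 0.993, -0.0, 0.0]
contact_force: [0.4, 1.3, 6.7]
finger_gap: 0.655
grasp_force: 15.0
```

To row units: -0.04 m is -0.16, -0.035 m is -0.14, 0.12 rad is 0.0382.

```bash
echo '[[0.3, [0, 0, -0.08], [0, 0, 0]], [0.3, [0, 0, -0.14], [0, 0, 0]], [0.3, [0, 0, -0.14], [0, 0, 0]], [0.3, [0, 0, -0.16], [0, 0, 0.0191]], [0.3, [0, 0, -0.08], [0, 0, 0.0382]]]' | python3 steer.py>/dev/null
echo '[[0.3, [0, 0, 0], [0, 0, 0.0382]], [0.3, [0, 0, 0], [0, 0, 0.0382]], [0.3, [0, 0, 0], [0, 0, 0.0382]], [0.3, [0, 0, 0], [0, 0, 0.0382]], [0.3, [0, 0, 0], [0, 0, 0.0382]]]' | python3 steer.py>/dev/null
echo '[[0.3, [0, 0, 0], [0, 0, 0.0382]], [0.3, [0, 0, 0], [0, 0, 0.0382]], [0.3, [0, 0, 0], [0, 0, 0.0382]], [0.3, [0, 0, 0], [0, 0, 0.0242]], [0.3, [0, 0, 0], [0, 0, 0]]]' | python3 steer.py
python3 go.py .5815 -.010 .153 .11
```

```text
time: 11.63
position: [0.4361, -0.2336, 0.1529]
eef_rot: [0.666, 0.746, -0.0, -0.0]
contact_force: [-0.0, 0.2, -2.1]
finger_gap: 0.655
grasp_force: 15.0
t 11.63 pos [ 0.4361 -0.2336  0.1529] turn [-0.0002 -0.0002  0.0027] then shift [ 2.063e-01  1.690e-01 -1.000e-04] dist 0.267 gap 0.655 F 15.0
```

To row units: 0.0295 m is 0.118, 0.0285 m is 0.114, 0.003 rad is 0.001.

```bash
echo '[[0.3, [0.114, 0.094, 0], [0, 0, 0.001]], [0.3, [0.118, 0.098, 0], [0, 0, 0]], [0.3, [0.118, 0.096, 0], [0, 0, 0]], [0.3, [0.118, 0.098, 0], [0, 0, 0]], [0.3, [0.118, 0.096, 0], [0, 0, 0]]]' | python3 steer.py>/dev/null
echo '[[0.3, [0.118, 0.098, 0], [0, 0, 0]], [0.3, [0.122, 0.096, 0], [0, 0, 0]], [0.3, [0, 0, 0], [0, 0, 0]], [0.3, [0, 0, 0], [0, 0, 0]]]' | python3 steer.py >/dev/null
python3 go.py .5815 -.010 .034 .11
python3 - <<'E'
from h import *
import cv2
m=eyes.camera_model("wrist"); im=eyes.get_image("wrist")
np.savez("w4.npz",im=im,**m)
a=cv2.resize(im[100:330,140:440],(783,600),interpolation=cv2.INTER_CUBIC)
cv2.imwrite("pics/w4.png",a[:,:,::-1])
E
```

```text
t 12.38 pos [ 0.5811 -0.0075  0.1527] turn [-0.0001 -0.0001  0.0098] then shift [-2.500e-03  1.000e-04  1.187e-01] dist 0.119 gap 0.661 F 15.0
```

View pics/w4.png

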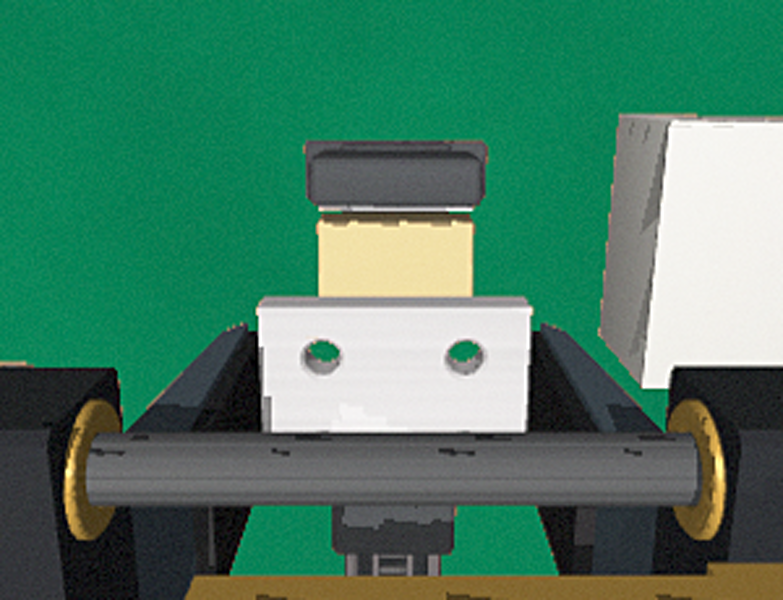

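The foam lies square on the bed, its far top edge at (317–473, 222). The held guide's far top edge is at (258–530, 309) and the fixed jaw's edge at row 207.

```bash
python3 - <<'E'
from h import *
from scipy.spatial.transform import Rotation as Rn
d=np.load("w4.npz"); m={k:d[k] for k in("fovy","cx","cy","extrinsics")}
o=manip.observe();R=Rn.from_quat(o["eef_rot"])
def r(n,x,y,z):
    p=ray(x/2.61+140,y/2.609+100,z,m); print(n,p.round(4),"tool",R.inv().apply(p-o["position"]).round(4))
z=o["position"][2]
r("foam",317,221,.03);r("foam",473,221,.03)
r("guide top",258,309,z+.0067);r("guide top",530,309,z+.0067)
r("guide bot",258,298,z-.0033);r("guide bot",530,298,z-.0033)
r("jaw",305,206,.046);r("jaw",487,206,.046)
E
```

```text
foam [0.5496 0.0092 0.03  ] tool [ 0.0214 -0.0284  0.1227]
foam [0.6085 0.0163 0.03  ] tool [0.0216 0.0309 0.1226]
guide top [0.5487 0.0121 0.1593] tool [ 0.0244 -0.029  -0.0067]
guide top [0.6079 0.0193 0.1593] tool [ 0.0246  0.0306 -0.0067]
guide bot [0.547  0.0116 0.1493] tool [ 0.0241 -0.0307  0.0033]
guide bot [0.6096 0.0192 0.1493] tool [0.0243 0.0323 0.0033]
jaw [0.546 0.017 0.046] tool [ 0.0296 -0.031   0.1067]
jaw [0.6107 0.0249 0.046 ] tool [0.0298 0.0341 0.1066]
```

To row units: 0.035 m is 0.14, 0.025 m is 0.1.

```bash
echo '[[0.3, [-0.0112, 0.0016, 0.14], [0, 0, 0]], [0.3, [0, 0, 0.14], [0, 0, 0]], [0.3, [0, 0, 0.1], [0, 0, 0]], [0.3, [0, 0, 0.056], [0, 0, 0]], [0.3, [0, 0, 0.032], [0, 0, 0]]]' | python3 steer.py >/dev/null
echo '[[0.3, [0, 0, 0], [0, 0, 0]], [0.3, [0, 0, 0], [0, 0, 0]]]' | python3 steer.py >/dev/null
python3 go.py .5815 -.010 .034 .11
```

```text
t 13.02 pos [ 0.5813 -0.0127  0.0365] turn [0.0001 0.0001 0.0038] then shift [0.0026 0.0005 0.0025] dist 0.004 gap 0.655 F 15.0
```

To row units: 0.0025 m is 0.01, 0.001 m is 0.004.

```bash
echo '[[0.3, [0.004, 0.0016, 0.01], [0, 0, 0]], [0.3, [0, 0, 0], [0, 0, 0]], [0.3, [0, 0, 0], [0, 0, 0]]]' | python3 steer.py
echo '[[0.72, [0, 0, 0], [0, 0, 0]], [0.8, [0, 0, 0], [0, 0, 0]], [1, [0, 0, 0], [0, 0, 0]], [1, [0, 0, 0], [0, 0, 0]], [1, [0, 0, -0.12], [0, 0, 0]]]' | python3 steer.py
echo '[[1, [0, 0, -0.16], [0, 0, 0]], [1, [0, 0, -0.16], [0, 0, 0]], [1, [0, 0, -0.08], [0, 0, 0]], [1, [0, 0, 0], [0, 0, 0]], [1, [0, 0, 0], [0, 0, 0]]]' | python3 steer.py
python3 - <<'E'
from h import *
import cv2
m=eyes.camera_model("wrist"); im=eyes.get_image("wrist")
np.savez("w5.npz",im=im,**m)
a=cv2.resize(im[100:330,140:440],(783,600),interpolation=cv2.INTER_CUBIC)
cv2.imwrite("pics/w5.png",a[:,:,::-1])
E
```

```text
time: 13.27
position: [0.582, -0.011, 0.0342]
eef_rot: [0.666, 0.746, 0.0, 0.001]
contact_force: [0.6, -0.2, -1.3]
finger_gap: 0.661
grasp_force: 15.0
time: 13.68
position: [0.5789, -0.0107, 0.0597]
eef_rot: [0.666, 0.746, -0.002, -0.003]
contact_force: [-0.7, -0.4, -1.1]
finger_gap: 0.976
grasp_force: 0.0
time: 14.1
position: [0.5822, -0.011, 0.1647]
eef_rot: [0.666, 0.746, 0.001, 0.001]
contact_force: [0.0, 0.0, 0.3]
finger_gap: 1.002
grasp_force: 0.0
```

View pics/w5.png

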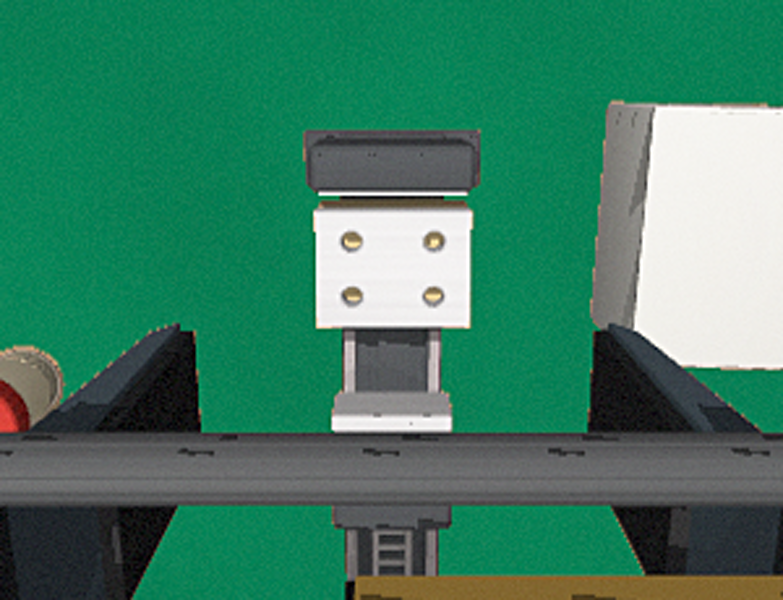

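The stack is square: the guide's edges run at rows 208 and 327, columns 315–471. The pad's face top edge is at row ~415 and the fixed jaw's edge at row 191. Next I'll work out the gap and the trigger grasp.

```bash
python3 - <<'E'
from h import *
d=np.load("w5.npz"); m={k:d[k] for k in("fovy","cx","cy","extrinsics")}
u=np.array([-.114,.9935])
def r(n,x,y,z):
    p=ray(x/2.61+140,y/2.609+100,z,m); print(n,p.round(4),"clamp x",round(float(u@(p[:2]-[.589,-.080])),4), "y", round(float(np.array([-u[1],u[0]])@(p[:2]-[.589,-.080])),4))
r("jaw face",392,191,.046);r("guide far",393,209,.04);r("guide near",393,327,.04);r("pad",392,415,.04);r("pad low",391,393,.012);r("slidjaw back",391,527,.046)
E
python3 go.py .6016 -.1918 .165 -1.457
```

```text
jaw face [0.5781 0.021  0.046 ] clamp x 0.1016 y -0.0007
guide far [0.5794 0.0134 0.04  ] clamp x 0.0939 y -0.0011
guide near [ 0.5848 -0.0335  0.04  ] clamp x 0.0467 y -0.0011
pad [ 0.5887 -0.071   0.04  ] clamp x 0.009 y -0.0007
pad low [ 0.5885 -0.073   0.012 ] clamp x 0.0071 y -0.0003
slidjaw back [ 0.5937 -0.1185  0.046 ] clamp x -0.0388 y -0.0003
t 14.15 pos [ 0.5814 -0.0109  0.1634] turn [ 2.000e-04 -1.000e-04  1.571e+00] then shift [-0.0005  0.182  -0.0016] dist 0.182 gap 0.997 F 0.0
```

To row units: -0.12 rad is -0.0382.

```bash
echo '[[1, [0, 0, 0], [0, 0, -0.0382]], [1, [0, 0, 0], [0, 0, -0.0382]], [1, [0, 0, 0], [0, 0, -0.0382]], [1, [0, 0, 0], [0, 0, -0.0382]], [1, [0, 0, 0], [0, 0, -0.0382]]]' | python3 steer.py>/dev/null
echo '[[1, [0, 0, 0], [0, 0, -0.0382]], [1, [0, 0, 0], [0, 0, -0.0382]], [1, [0, 0, 0], [0, 0, -0.0382]], [1, [0, 0, 0], [0, 0, -0.0382]], [1, [0, 0, 0], [0, 0, -0.0382]]]' | python3 steer.py>/dev/null
echo '[[1, [0, 0, 0], [0, 0, -0.0382]], [1, [0, 0, 0], [0, 0, -0.0382]], [1, [0, 0, 0], [0, 0, -0.0382]], [1, [0, 0, 0], [0, 0, -0.0035]], [1, [0, 0, 0], [0, 0, 0]]]' | python3 steer.py>/dev/null
python3 go.py .6019 -.1918 .165 1.685
```

```text
t 15.4 pos [ 0.581  -0.0109  0.1622] turn [ 0.0005 -0.002  -0.0028] then shift [-0.0002 -0.1821 -0.0028] dist 0.182 gap 0.999 F 0.0
```

The rows are not in the units I measure in: shifts go in shares of 0.25 m and turns go in shares of pi rad. I convert before sending: -0.037 m is -0.148, -0.034 m is -0.136.

```bash
echo '[[1, [0, -0.148, 0], [0, 0, 0]], [1, [0, -0.148, 0], [0, 0, 0]], [1, [0, -0.148, 0], [0, 0, 0]], [1, [0, -0.148, 0], [0, 0, 0]], [1, [0, -0.136, 0], [0, 0, 0]]]' | python3 steer.py>/dev/null
echo '[[1, [0, 0, 0], [0, 0, 0]], [1, [0, 0, 0], [0, 0, 0]]]' | python3 steer.py>/dev/null
python3 go.py .6019 -.1918 .046 1.685
python3 - <<'E'
from h import *
import cv2
m=eyes.camera_model("wrist"); im=eyes.get_image("wrist"); t=eyes.get_image("top")
np.savez("w6.npz",im=im,top=t,**m)
a=np.vstack([im[60:330],cv2.resize(t[130:285,140:340],(348*0+560,434))[:300]])
cv2.imwrite("pics/w6.png",a[:,:,::-1]); print(a.shape)
E
```

```text
t 15.98 pos [ 0.602  -0.1934  0.1625] turn [ 0.0005 -0.0009 -0.0066] then shift [-1.000e-04  1.600e-03  1.165e-01] dist 0.117 gap 1.003 F 0.0
(570, 560, 3)
```

View pics/w6.png

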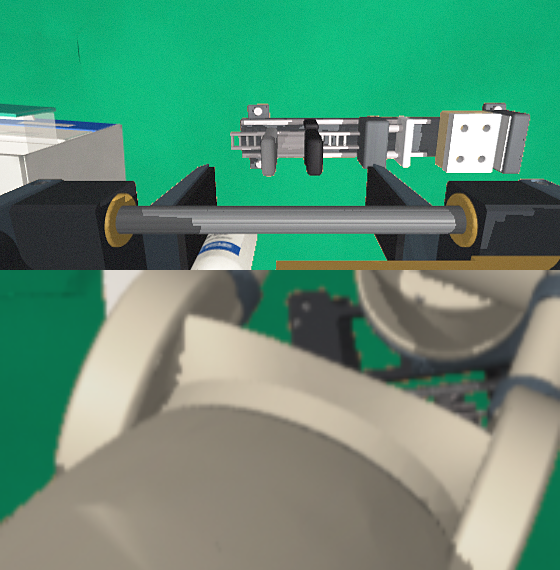

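The wrist view shows the whole clamp: trigger top (262–276, 172), handle (305–323, 172), sliding jaw at (373,140), pad at (405,140), plates at (465,142). The top view is blocked by the arm.

```bash
python3 - <<'E'
from h import *
from scipy.spatial.transform import Rotation as Rn
d=np.load("w6.npz"); m={k:d[k] for k in("fovy","cx","cy","extrinsics")}
o=manip.observe();R=Rn.from_quat(o["eef_rot"])
def r(n,x,y,z):
    p=ray(x,y+60,z,m); print(n,p.round(4),"tool",R.inv().apply(p-o["position"]).round(4))
r("trig out",262,168,.09);r("trig in",276,168,.09);r("handle a",304,168,.09);r("handle b",323,168,.09)
r("jaw near-left",359,162,.046);r("jaw near-right",386,162,.046);r("pad R",412,166,.04);r("plate L",439,170,.04);r("fixed L",500,172,.046)
E
```

```text
trig out [ 0.6133 -0.2158  0.09  ] tool [-0.0086 -0.0258  0.0728]
trig in [ 0.612  -0.2039  0.09  ] tool [-0.0087 -0.0139  0.0728]
handle a [ 0.6094 -0.1801  0.09  ] tool [-0.0088  0.0101  0.0728]
handle b [ 0.6077 -0.164   0.09  ] tool [-0.0088  0.0263  0.0728]
jaw near-left [ 0.6112 -0.1224  0.046 ] tool [-0.0171  0.0672  0.1168]
jaw near-right [ 0.6083 -0.0954  0.046 ] tool [-0.0171  0.0943  0.1169]
pad R [ 0.6113 -0.0659  0.04  ] tool [-0.0234  0.1234  0.1229]
plate L [ 0.6125 -0.0373  0.04  ] tool [-0.0278  0.1517  0.1229]
fixed L [0.6063 0.0213 0.046 ] tool [-0.0281  0.2106  0.1169]
```

To row units: 0.035 m is 0.14, 0.025 m is 0.1.

```bash
echo '[[1, [0, 0, 0.14], [0, 0, 0]], [1, [0, 0, 0.14], [0, 0, 0]], [1, [0, 0, 0.1], [0, 0, 0]], [1, [0, 0, 0.06], [0, 0, 0]], [1, [0, 0, 0.024], [0, 0, 0]]]' | python3 steer.py 15 >/dev/null
echo '[[0.85, [0, 0, 0], [0, 0, 0]], [0.75, [0, 0, 0], [0, 0, 0]], [0.65, [0, 0, 0], [0, 0, 0]], [0.61, [0, 0, 0], [0, 0, 0]], [0.61, [0, 0, 0], [0, 0, 0]]]' | python3 steer.py
python3 go.py .6019 -.1918 .046 1.685
```

```text
time: 16.92
position: [0.6029, -0.1919, 0.0485]
eef_rot: [-0.057, 0.998, -0.0, 0.001]
contact_force: [-1.0, 0.6, -0.2]
finger_gap: 0.668
grasp_force: 0.0
t 16.92 pos [ 0.6029 -0.1919  0.0485] turn [-0.0008  0.0015 -0.0001] then shift [0.001  0.0002 0.0025] dist 0.003 gap 0.668 F 0.0
```

To row units: 0.002 m is 0.008, 0.001 m is 0.004.

```bash
echo '[[0.58, [0, 0, 0.008], [0, 0, 0]], [0.54, [0, 0.004, 0], [0, 0, 0]], [0.5, [0, 0.008, 0], [0, 0, 0]], [0.46, [0, 0.008, 0], [0, 0, 0]], [0.42, [0, 0.008, 0], [0, 0, 0]]]' | python3 steer.py 15
echo '[[0.38, [0, 0.008, 0], [0, 0, 0]], [0.34, [0, 0.008, 0], [0, 0, 0]], [0.33, [0, 0.004, 0], [0, 0, 0]], [0.33, [0, 0, 0], [0, 0, 0]], [0.33, [0, 0, 0], [0, 0, 0]]]' | python3 steer.py
cat > look.py <<'E'
import sys,cv2
from h import *
m=eyes.camera_model("wrist"); im=eyes.get_image("wrist")
np.savez(f"{sys.argv[1]}.npz",im=im,**m); cv2.imwrite(f"pics/{sys.argv[1]}.png",im[:,:,::-1])
E
python3 look.py s1
```

```text
time: 17.33
position: [0.602, -0.1854, 0.0457]
eef_rot: [-0.057, 0.998, -0.001, 0.0]
contact_force: [1.0, -8.9, 1.6]
finger_gap: 0.432
grasp_force: 4.3
time: 17.75
position: [0.6014, -0.1805, 0.0458]
eef_rot: [-0.057, 0.998, -0.001, 0.0]
contact_force: [1.3, -6.7, 1.9]
finger_gap: 0.331
grasp_force: 3.7
```

View pics/s1.png

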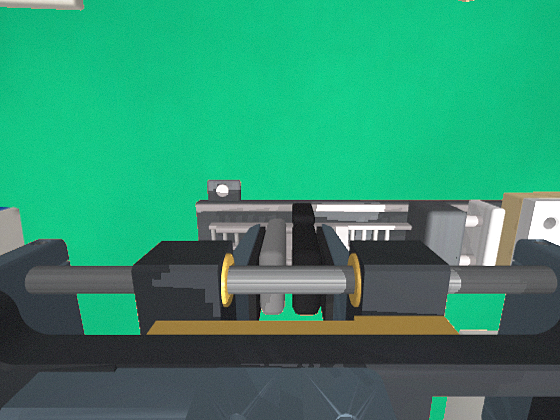

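The stroke worked: trigger (271) and handle (307) are squeezed between the fingers. The jaw (411–463), pad (470–500) and plates (503 on) are visible on the right. From here I'll track the jaw and pad edges numerically.

```bash
cat > edges.py <<'E'
import sys
from h import *
d=np.load(sys.argv[1]+".npz"); m={k:d[k] for k in("fovy","cx","cy","extrinsics")}; g=d["im"].astype(int)
u=np.array([-.114,.9935])
def cx(c,r,z): return round(1e3*float(u@(ray(c,r,z,m)[:2]-[.589,-.079])),1)
for r in (222,240):
    l=g[r-2:r+3].mean(0); s=np.abs(np.diff(l,axis=0)).sum(1)
    s=np.abs(l[2:]-l[:-2]).sum(1)
    print("row",r)
    for c in range(370,557):
        if s[c-1]>45 and s[c-1]==s[max(0,c-4):c+3].max(): print("  col",c,"from",l[c-3].astype(int),"to",l[min(c+3,559)].astype(int),"x@46",cx(c,r,.046),"x@40",cx(c,r,.04))
E
python3 edges.py s1
```

```text
row 222
  col 407 from [110 110 110] to [57 60 59] x@46 -32.0 x@40 -29.6
  col 426 from [61 63 65] to [106 107 110] x@46 -20.7 x@40 -17.9
  col 431 from [93 98 99] to [150 152 156] x@46 -17.7 x@40 -14.8
  col 465 from [151 154 158] to [251 249 248] x@46 2.5 x@40 6.2
  col 478 from [253 250 249] to [175 165 165] x@46 10.3 x@40 14.2
  col 482 from [167 160 160] to [154 151 154] x@46 12.6 x@40 16.6
  col 490 from [157 156 155] to [255 255 255] x@46 17.4 x@40 21.6
  col 503 from [255 255 255] to [152 135 101] x@46 25.1 x@40 29.6
  col 518 from [152 134 102] to [152 150 150] x@46 34.1 x@40 38.8
  col 531 from [151 150 150] to [255 255 255] x@46 41.8 x@40 46.8
  col 544 from [255 255 255] to [156 155 154] x@46 49.5 x@40 54.8
  col 555 from [150 148 149] to [243 241 241] x@46 56.1 x@40 61.6
row 240
  col 373 from [74 76 78] to [146 146 146] x@46 -51.5 x@40 -49.7
  col 377 from [141 140 140] to [61 66 67] x@46 -49.1 x@40 -47.2
  col 384 from [63 65 69] to [148 149 148] x@46 -44.8 x@40 -42.8
  col 388 from [123 124 123] to [64 67 69] x@46 -42.4 x@40 -40.3
  col 429 from [ 97  97 101] to [145 149 152] x@46 -17.6 x@40 -14.6
  col 461 from [144 150 151] to [141 138 138] x@46 1.8 x@40 5.4
  col 487 from [157 154 155] to [255 255 255] x@46 17.5 x@40 21.7
  col 499 from [254 253 253] to [154 135 104] x@46 24.8 x@40 29.2
  col 517 from [167 147 111] to [86 93 98] x@46 35.6 x@40 40.5
  col 528 from [85 93 99] to [114 122 130] x@46 42.3 x@40 47.3
  col 536 from [119 128 135] to [134 144 149] x@46 47.1 x@40 52.3
  col 551 from [185 189 193] to [255 255 255] x@46 56.2 x@40 61.7
```

To row units: -0.003 m is -0.012.

```bash
echo '[[0.4, [0, -0.012, 0], [0, 0, 0]], [0.47, [0, -0.012, 0], [0, 0, 0]], [0.54, [0, -0.012, 0], [0, 0, 0]], [0.61, [0, -0.012, 0], [0, 0, 0]], [0.62, [0, 0, 0], [0, 0, 0]]]' | python3 steer.py >/dev/null
echo '[[0.62, [0, 0, 0], [0, 0, 0]], [0.62, [0, 0, 0], [0, 0, 0]]]' | python3 steer.py
echo '[[0.58, [0, 0, 0], [0, 0, 0]], [0.54, [0, 0.004, 0], [0, 0, 0]], [0.5, [0, 0.008, 0], [0, 0, 0]], [0.46, [0, 0.008, 0], [0, 0, 0]], [0.42, [0, 0.008, 0], [0, 0, 0]]]' | python3 steer.py 15
echo '[[0.38, [0, 0.008, 0], [0, 0, 0]], [0.34, [0, 0.008, 0], [0, 0, 0]], [0.33, [0, 0.004, 0], [0, 0, 0]], [0.33, [0, 0, 0], [0, 0, 0]], [0.33, [0, 0, 0], [0, 0, 0]]]' | python3 steer.py
python3 look.py s2; python3 edges.py s2
```

```text
time: 18.38
position: [0.6021, -0.1915, 0.0452]
eef_rot: [-0.057, 0.998, 0.0, -0.0]
contact_force: [-0.6, 0.4, -0.4]
finger_gap: 0.616
grasp_force: 0.0
time: 18.8
position: [0.6015, -0.1852, 0.0453]
eef_rot: [-0.057, 0.998, -0.0, -0.0]
contact_force: [-0.8, -9.3, -2.6]
finger_gap: 0.432
grasp_force: 4.3
time: 19.22
position: [0.6009, -0.1801, 0.0453]
eef_rot: [-0.057, 0.998, -0.0, -0.0]
contact_force: [-1.3, -7.0, -4.8]
finger_gap: 0.334
grasp_force: 3.7
row 222
  col 399 from [117 119 120] to [90 91 92] x@46 -36.5 x@40 -34.2
  col 430 from [97 97 99] to [57 59 61] x@46 -18.0 x@40 -15.1
  col 454 from [58 60 63] to [115 119 122] x@46 -3.8 x@40 -0.4
  col 458 from [ 95  97 100] to [151 155 158] x@46 -1.4 x@40 2.1
  col 488 from [149 153 157] to [131 134 138] x@46 16.4 x@40 20.6
  col 493 from [148 149 155] to [251 249 248] x@46 19.4 x@40 23.6
  col 502 from [252 249 249] to [175 167 168] x@46 24.8 x@40 29.2
  col 507 from [172 163 163] to [149 149 146] x@46 27.7 x@40 32.3
  col 516 from [156 154 154] to [255 254 255] x@46 33.1 x@40 37.8
  col 529 from [255 255 255] to [255 255 255] x@
[... 497 characters left out ...]
m [89 92 95] to [147 148 147] x@46 -37.3 x@40 -35.0
  col 400 from [132 130 129] to [62 62 67] x@46 -34.8 x@40 -32.5
  col 412 from [139 138 139] to [62 64 68] x@46 -27.6 x@40 -25.0
  col 421 from [61 65 67] to [87 89 91] x@46 -22.1 x@40 -19.4
  col 427 from [87 89 91] to [60 62 63] x@46 -18.5 x@40 -15.6
  col 456 from [ 99 100 104] to [147 150 153] x@46 -1.0 x@40 2.5
  col 488 from [146 150 152] to [142 142 140] x@46 18.3 x@40 22.5
  col 512 from [155 154 154] to [253 252 252] x@46 32.8 x@40 37.5
  col 518 from [253 252 252] to [110 116 122] x@46 36.4 x@40 41.3
  col 527 from [111 118 125] to [112 121 128] x@46 41.9 x@40 46.9
  col 551 from [186 190 193] to [255 255 255] x@46 56.4 x@40 61.9
```

To row units: -0.003 m is -0.012.

```bash
echo '[[0.4, [0, -0.012, 0], [0, 0, 0]], [0.47, [0, -0.012, 0], [0, 0, 0]], [0.54, [0, -0.012, 0], [0, 0, 0]], [0.61, [0, -0.012, 0], [0, 0, 0]], [0.62, [0, 0, 0], [0, 0, 0]]]' | python3 steer.py >/dev/null
echo '[[0.62, [0, 0, 0], [0, 0, 0]], [0.62, [0, 0, 0], [0, 0, 0]]]' | python3 steer.py
echo '[[0.58, [0, 0, 0], [0, 0, 0]], [0.54, [0, 0.004, 0], [0, 0, 0]], [0.5, [0, 0.008, 0], [0, 0, 0]], [0.46, [0, 0.008, 0], [0, 0, 0]], [0.45, [0, 0.002, 0], [0, 0, 0]]]' | python3 steer.py 15
echo '[[0.45, [0, 0, 0], [0, 0, 0]], [0.45, [0, 0, 0], [0, 0, 0]]]' | python3 steer.py
python3 look.py s3; python3 edges.py s3 | sed -n '/row 240/,$p' | awk '$2>410'
```

```text
time: 19.85
position: [0.6024, -0.1915, 0.0454]
eef_rot: [-0.057, 0.998, 0.0, 0.0]
contact_force: [0.0, 0.1, 0.1]
finger_gap: 0.623
grasp_force: 0.0
time: 20.27
position: [0.6019, -0.1866, 0.0455]
eef_rot: [-0.057, 0.998, -0.0, 0.0]
contact_force: [0.2, -9.4, -2.4]
finger_gap: 0.453
grasp_force: 6.6
time: 20.43
position: [0.6018, -0.1866, 0.0455]
eef_rot: [-0.057, 0.998, -0.0, 0.0]
contact_force: [-0.1, -5.2, -1.8]
finger_gap: 0.453
grasp_force: 8.7
  col 411 from [63 63 68] to [146 146 148] x@46 -34.6 x@40 -32.0
  col 415 from [138 138 138] to [86 88 92] x@46 -32.2 x@40 -29.5
  col 422 from [62 65 67] to [147 147 147] x@46 -27.9 x@40 -25.2
  col 426 from [120 119 118] to [62 65 66] x@46 -25.5 x@40 -22.6
  col 434 from [62 66 67] to [148 148 149] x@46 -20.7 x@40 -17.6
  col 438 from [135 133 133] to [87 90 92] x@46 -18.3 x@40 -15.1
  col 452 from [86 88 90] to [55 56 58] x@46 -9.8 x@40 -6.4
  col 486 from [ 98 101 105] to [145 149 153] x@46 10.8 x@40 14.9
  col 517 from [145 150 151] to [84 90 96] x@46 29.5 x@40 34.3
  col 536 from [ 95 103 111] to [120 125 129] x@46 41.0 x@40 46.2
  col 550 from [171 176 181] to [255 255 255] x@46 49.4 x@40 54.9
```

To row units: 0.001 m is 0.004.

```bash
python3 edges.py s3 | awk '/row 240/{exit}$2>440'
echo '[[0.43, [0, 0.004, 0], [0, 0, 0]], [0.41, [0, 0.004, 0], [0, 0, 0]], [0.41, [0, 0, 0], [0, 0, 0]], [0.41, [0, 0, 0], [0, 0, 0]]]' | python3 steer.py 15
python3 look.py s4; python3 edges.py s4 | awk '$2>440'
```

```text
col 455 from [100 101 102] to [69 69 71] x@46 -9.6 x@40 -6.1
  col 489 from [100 101 105] to [148 152 157] x@46 10.7 x@40 14.8
  col 523 from [147 150 153] to [171 164 164] x@46 30.9 x@40 35.8
  col 530 from [173 165 166] to [153 152 152] x@46 35.1 x@40 40.1
  col 539 from [154 153 155] to [254 254 254] x@46 40.4 x@40 45.6
  col 552 from [255 255 255] to [255 255 255] x@46 48.2 x@40 53.6
  col 554 from [255 255 255] to [255 255 255] x@46 49.3 x@40 54.8
time: 20.82
position: [0.6017, -0.1848, 0.0455]
eef_rot: [-0.057, 0.998, -0.0, 0.0]
contact_force: [0.2, -7.2, -2.1]
finger_gap: 0.414
grasp_force: 11.4
  col 457 from [101 102 103] to [74 72 74] x@46 -6.6 x@40 -3.1
  col 492 from [100 102 105] to [150 154 157] x@46 14.2 x@40 18.5
  col 526 from [144 146 151] to [147 145 143] x@46 34.5 x@40 39.4
  col 536 from [155 153 153] to [254 253 253] x@46 40.4 x@40 45.5
  col 549 from [255 255 255] to [255 255 255] x@46 48.1 x@40 53.5
  col 551 from [255 255 255] to [255 255 255] x@46 49.3 x@40 54.8
  col 455 from [86 88 91] to [58 59 61] x@46 -6.2 x@40 -2.7
  col 489 from [103 105 107] to [145 149 153] x@46 14.4 x@40 18.6
  col 517 from [145 149 153] to [83 91 96] x@46 31.3 x@40 36.1
  col 536 from [105 112 120] to [135 143 149] x@46 42.8 x@40 48.0
  col 547 from [139 146 152] to [210 213 215] x@46 49.4 x@40 54.9
  col 551 from [186 190 194] to [255 255 255] x@46 51.8 x@40 57.4
```

```bash
echo '[[0.41, [0, 0, 0], [0, 0, 0]], [0.41, [0, 0, 0], [0, 0, 0]], [0.41, [0, 0, 0], [0, 0, 0]], [0.41, [0, 0, 0], [0, 0, 0]], [0.41, [0, 0, 0], [0, 0, 0]]]' | python3 steer.py
python3 look.py s5; python3 edges.py s5 | awk '/row 240/{exit}$2>480'
```

```text
time: 21.28
position: [0.6016, -0.1847, 0.0455]
eef_rot: [-0.057, 0.998, -0.0, 0.0]
contact_force: [1.0, -8.4, -1.5]
finger_gap: 0.407
grasp_force: 11.4
  col 492 from [100 102 107] to [147 151 155] x@46 14.3 x@40 18.5
  col 526 from [146 149 152] to [146 145 143] x@46 34.5 x@40 39.4
  col 536 from [154 153 154] to [254 253 253] x@46 40.4 x@40 45.6
  col 549 from [255 255 255] to [255 255 255] x@46 48.2 x@40 53.6
  col 551 from [255 255 255] to [255 255 255] x@46 49.3 x@40 54.8
```

It's stable, with the pad about 7.7 mm in and both fingers loaded, so I'm handing in.

```bash
python3 -c "
from station import manip, eyes, close_job
print(close_job())"
```

```text
the job is handed in; nothing more can be done
None
```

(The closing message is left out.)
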